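Shut the box and secure its hasp with the snap hook

TASK

Close the lid of the plywood box fully, so that its hasp plate drops over the staple. Then take the snap hook out of its slotted wooden block and clip it onto the staple above the plate: press its sprung gate against the staple's bar until the bar is inside the hook and the gate has snapped shut, and let go. Leave the screw jar, the sanding block and the tape roll where they are.

Things in the scene. Friction and masses are not known exactly. Their poses are not given: they have to be found in the camera images.
- lid (a joint): Opening angle of the box's lid, rad: 0 closed, about 0.9 at the start. Plywood, 140 (box x) x 200 (box y) x 9 mm, hinged along the box's far (+x) edge. Friction in the hinge holds it open; pressed down (1 N) below about 0.55 it sinks shut by its weight. A steel hasp plate 68 mm wide on top juts 42 mm past its front edge; its slot, 50 x 23 mm, drops over the staple.
- lid_push (a point): Point on the lid's upper (outer) face, 110 mm from the hinge line, mid-width, 30 mm short of the lid's front edge: a good place to press it shut. Moves with the lid; z is the outward normal of that face, x points to the hinge. 80 mm above the bench when closed.
- lid_hinge (a point): Middle of the lid's hinge line, 70 mm above the bench at the far edge of the box; the hinge runs along the box's y axis.
- staple_bar (a point): Centre of the staple's top bar, 130 mm above the bench, 48 mm above the closed hasp plate. The staple is a fixed upright arch of 6 mm round steel rod in front of the box, in the box's y-z plane, 42 mm wide over its legs (30 mm between them). Its bar runs along y, straight for 24 mm. Axes are the box's: x towards the lid's hinge, z up.
- hook_grip (a point): Centre of the black ribbed grip on the back of the steel snap hook (a carabiner), 66 mm above the hook's lowest edge. Grip 66 long (x), 12 thick (y), 28 mm high: grasp from above across y. Whole hook 120 x 10 x 76 mm, 0.16 kg; flat loop of 10 mm bar in the x-z plane, underside of its back bar 20 mm below this point. x runs from gate hinge to nose, z up. Starts upright in the block, gate down.
- snap_gate (a joint): Angle of the hook's sprung gate, rad: 0 shut, up to 0.95 swung inward; a spring shuts it, a few N push it open. The gate is a 7 mm thick rod, 42 mm from hinge to tip.
- block: Fixed wooden storage block 174 (x) x 56 (y) x 40 mm high with a slot 150 x 12 mm, 30 mm deep, along its x, open on top, in which the hook stands. Origin: centre of its underside on the bench.
- screw_jar: Jar of screws with a red lid, 66 mm wide, 86 mm high; origin at the centre of its underside. To be left alone.
- sanding_block: Wooden-brown sanding block 64 x 115 x 36 mm; origin at the centre of its underside. To be left alone.
- tape_roll: Roll of tape lying flat, 110 mm wide, 36 mm high; origin at the centre of its underside. To be left alone.
- gate_mouth (a point): Where a bar should meet the gate (within 5 mm along x): on the axis of the shut gate, 61 mm straight below hook_grip, same axes. The mouth runs from x = -39 (gate hinge) to +9 mm (end of the fixed nose). Press the hook straight down on a bar that lies along y: the gate swings up into the loop and snaps shut below the bar once the bar is 28 to 33 mm above this point; at 38 mm it meets the back bar.
Not all that is in view belongs to the job. Of the things that look like the part that bears hook_grip, the larger one is meant.

How it is judged:
By the outcome, as a careful person would: the job done as asked, in the order asked, and still so for the second after the job is handed in, with the robot touching nothing.
It also fails if it takes over 58 s, if anything falls off the work surface, if the arm or the gripper's body presses on something with over 40 N, if the wrist force passes 120 N, or if a joint passes its speed limit or range.

ROBOT

A 6-joint arm with a two-finger parallel gripper is mounted at the origin on a cart in front of the work surface, level with it; the furniture and walls round the work are solid. World frame = base frame: x ahead of the robot, y to its left, z up, the work surface at z = 0. Lengths are in mm, angles in rad, forces in N, time in s.
With the tool pointing down it reaches from about 400 to 925 mm from the base axis. Payload 12.5 kg.
Tool frame: the origin (TCP) lies midway between the tips of the shut fingers; the grasp point (between the pads) lies 19 mm behind it; z points along the fingers, y is the direction in which the jaws open and shut (so a half turn about z gives the same grasp; the last joint's range is limited). The gripper opens to 95 mm and grips with 3 to 60 N. Pads are 20 mm wide; open, the fingers measure 119 mm over their backs; the gripper's body (75 mm by 180 mm) begins 59 mm behind the grasp point.
Start: joints at [-1.28, 0.491, 1.559, -0, 1.092, -0.106], TCP at [241.567, -576.448, 214.661] pointing down, gripper open.
Joint ranges: [-3.1, 3.1], [-0.84, 2.19], [0.05, 2.79], [-1.13, 4.28], [0.06, 2.93], [-2.69, 2.69]. Speed limits (rad/s): [2.22, 2.22, 2.79, 3.14, 3.14, 3.14].

INTERFACE

Orientations are given as [roll, pitch, yaw] about the fixed x, y, z axes, in that order (R = Rz(yaw) Ry(pitch) Rx(roll)).
In Python, from cell import env, eyes, job_done, boxes_of, regions_of gives the robot as it stands.
- The arm moves only by the tool send_rows, never from a script. Its argument "plan" is text: rows parted by semicolons, each of 5 numbers parted by spaces: the shift along the tool's x, y, z in mm, then the turn about the tool's z in rad, then the finger opening in mm, from 0 to 95.1. In form: x y z roll gripper; .... A call has 1 to 8 rows; each row shifts and turns the pose as measured when the row begins, along the tool's axes as they then stand; what a row does not reach is not made up. A row lasts 1/10 s, in which the tool goes at most 50 mm and 8.59 degrees, less where a joint would pass 70% of its speed; a pose out of reach is approached as far as the arm can. A call with a gripper value outside its range is refused whole. The fingers move at their own pace and stop on an object; the grip force is fixed at half the most. Time passes only in rows, so rows that do not move let the fingers close. It gives the time, the measured TCP pose, the force and the opening at its end, in the units of the state.
- env.state(): the state, without advancing time (a new reading comes with each control period).
- eyes.read_camera(name): name is "scene" or "top"; returns a dict with "image" (384x512x3 uint8, red, green, blue), "vertical_fov" (degrees; the focal length in pixels is half the picture's height over the tangent of half this angle, whatever the lens; pixels are square), "cx", "cy" (the principal point, pixels), "extrinsics" (4x4, takes a point from camera to world coordinates). Camera axes: x right, y up, looking along -z (the intrinsics and any distortion apply to the point x, -y, -z); pixel columns grow to the right and rows downward; lengths in mm; the calibration is good to about 2 mm. A picture is of the moment at which its call begins. There is no depth.
- job_done(): hands the job in, once; it reports no verdict.
Trained networks look in a picture, given as the dict that the camera call returned (one of the last four; its "shot" number tells which), for a name from the list of things; names that differ only in an ending like _2 or _b are one class to them, and where a whole thing is asked for, a point or a joint stands for the part that bears it (a point fixed in the world has none). Each returns a list of dicts, best first, with "confidence" (0 to 1); they miss things now and then, are a little off and sometimes report something else, mostly with a low value. They report only what shows in the picture. A call takes as long as a camera call. They do not tell look-alikes from the thing itself.
- boxes_of(target, picture): "bbox" ([left, top, width, height] in pixels, round what is visible of it).
- regions_of(target, picture): "pixels" (384x512 bool, what is visible of it) and "bbox" ([left, top, width, height] in pixels, round what is visible of it).
The state is a dict: "t": time; "joints": joint angles; "qvel": joint speeds; "tau": joint torques, N m; "eef_pos": TCP position; "tcp_rot": TCP orientation; "ft_force": force on the tool from outside, world axes, zero at the start; "moment": the same for the moment, N m; "opening": opening from 0.0 (shut) to 1.0 (fully open).
Only numpy, scipy, OpenCV 4.12 (cv2) and the standard library are available. Lean on these libraries where they do the work, as an engineer would, in place of code of your own. Each camera call takes 0.05 s, during which the arm holds its last target.

## Working session

There is one attempt and no reset: what is moved stays moved. The work goes in short steps, Python scripts to look and compute and a tool call to move; the robot and the scene stay as the last step left them, time stands still between calls to the robot, and variables do not carry over. Pictures are saved under pics/ and viewed, and the job is handed in when it is done.

Besides the shell and the picture viewer there is one more tool, called after ">>>" as a command line: name --argument value ..., lists and objects as JSON in quotes. send_rows: Moves the arm, as the interface text tells. Its arguments: {"type":"object","properties":{"plan":{"type":"string"}},"required":["plan"]}

```bash
ls; mkdir -p pics
python3 - <<'E'
from cell import env, eyes, job_done, boxes_of, regions_of
import cv2, numpy as np, pickle
s=env.state(); print({k:np.round(v,3).tolist() for k,v in s.items()})
for n in ["scene","top"]:
    p=eyes.read_camera(n); pickle.dump(p,open(f"{n}0.pkl","wb"))
    print(n,p["vertical_fov"],p["cx"],p["cy"],np.round(p["extrinsics"],3).tolist(),[k for k in p if k!="image"])
    cv2.imwrite(f"pics/{n}0.png",p["image"][:,:,::-1])
    for t in ["hook_grip","lid","block","staple_bar","screw_jar","sanding_block","tape_roll"]:
        try: print(t,[(np.round(d["bbox"],1).tolist(),round(d["confidence"],2)) for d in boxes_of(t,p)])
        except Exception as e: print(t,e)
E
```

```text
pics
{'t': 0.0, 'joints': [-1.28, 0.492, 1.559, 0.0, 1.092, -0.106], 'qvel': [0.0, 0.0, -0.001, 0.0, -0.0, 0.001], 'tau': [0.001, -61.264, -25.818, 0.069, 0.048, -0.0], 'eef_pos': [241.47, -576.216, 214.047], 'tcp_rot': [-3.14, -0.0, 0.397], 'ft_force': [0.331, -0.379, -0.403], 'moment': [0.039, 0.024, 0.029], 'opening': 1.004}
scene 48.12998754595655 257.77390870158195 192.7275847600184 [[-0.766, 0.355, -0.535, -45.64], [-0.642, -0.434, 0.631, 721.692], [-0.008, 0.828, 0.561, 746.247], [0.0, 0.0, 0.0, 1.0]] ['vertical_fov', 'cx', 'cy', 'extrinsics', 'shot']
hook_grip [([200.9, 247.3, 38.4, 33.4], 0.77), ([222.6, 223.3, 32.5, 19.4], 0.6)]
lid [([266.3, 135.2, 69.2, 46.1], 0.94), ([294.8, 230.6, 26.0, 39.7], 0.41)]
block [([186.5, 243.5, 69.8, 56.1], 0.67)]
staple_bar [([267.9, 136.2, 81.8, 87.4], 0.79), ([267.1, 135.3, 69.6, 46.0], 0.75)]
screw_jar [([268.5, 137.1, 79.6, 84.1], 0.42)]
sanding_block [([294.7, 228.3, 27.7, 44.8], 0.59)]
tape_roll [([121.9, 227.0, 45.3, 40.1], 0.92)]
top 54.63546354548076 252.92232161080668 196.56671678932693 [[0.018, 0.998, -0.057, 490.342], [-1.0, 0.019, 0.011, 45.693], [0.012, 0.057, 0.998, 1115.332], [0.0, 0.0, 0.0, 1.0]] ['vertical_fov', 'cx', 'cy', 'extrinsics', 'shot']
hook_grip [([180.8, 194.7, 10.6, 39.3], 0.71), ([219.5, 186.3, 24.7, 20.3], 0.6)]
lid [([300.5, 174.1, 80.9, 48.0], 0.81)]
block [([176.2, 183.8, 28.1, 56.8], 0.85)]
staple_bar [([286.8, 177.2, 94.3, 62.6], 0.8)]
screw_jar [([237.4, 133.7, 23.0, 31.5], 0.86)]
sanding_block [([237.7, 231.6, 44.3, 40.3], 0.95), ([299.4, 175.9, 78.8, 44.7], 0.28)]
tape_roll [([154.3, 119.3, 39.7, 41.7], 0.71), ([299.0, 174.8, 77.5, 44.7], 0.57)]
```

Run:
```python
import cv2
a=cv2.imread("pics/scene0.png");b=cv2.imread("pics/top0.png")
cv2.imwrite("pics/s1.png",cv2.resize(a[110:320,100:380],None,fx=2.8,fy=2.8,interpolation=cv2.INTER_CUBIC))
cv2.imwrite("pics/t1.png",cv2.resize(b[100:300,140:400],None,fx=3,fy=3,interpolation=cv2.INTER_CUBIC))
```

```text
(no output)
```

View pics/s1.png

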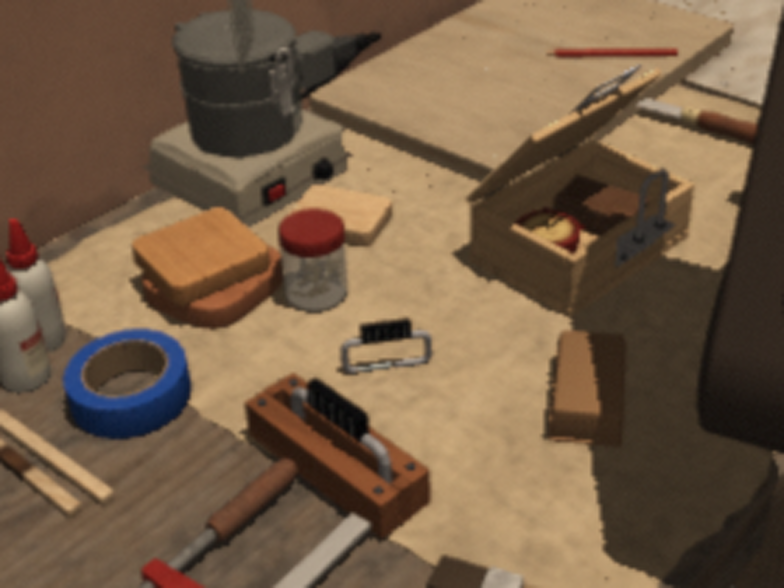

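View pics/t1.png

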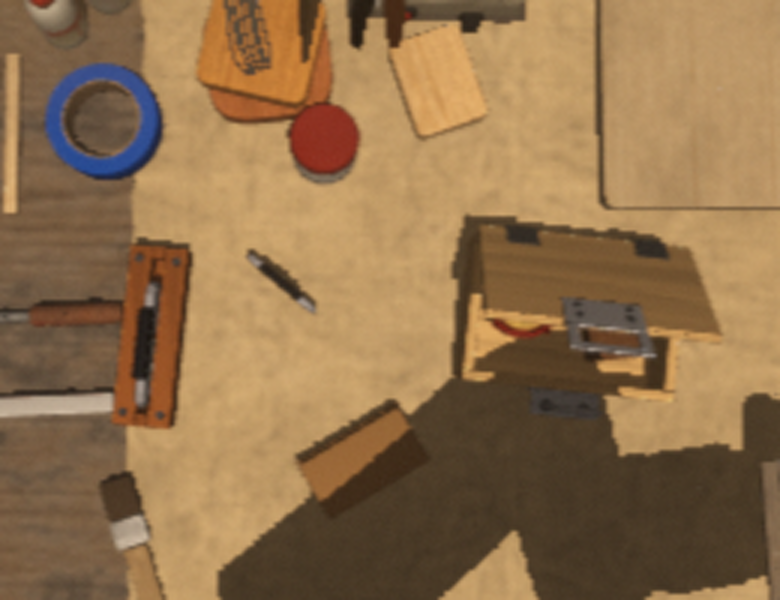

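View pics/scene0.png

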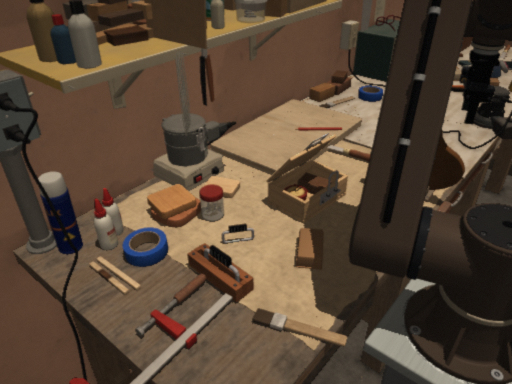

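View pics/top0.png

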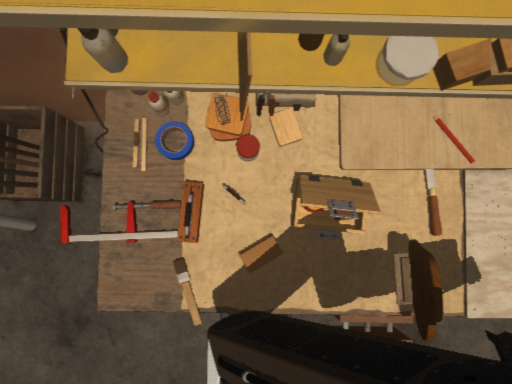

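Two hooks are in view: one standing in the block (scene ≈(220,263), top ≈(186,214)) and a smaller one lying free on the bench (scene ≈(238,233), top ≈(232,193)). The one in the slotted block fits the description. I'll enlarge both to confirm.

```bash
cat > h.py <<'E'
import numpy as np, cv2, pickle
def crop(img,x0,y0,w,h,f,name):
    c=cv2.resize(img[y0:y0+h,x0:x0+w],None,fx=f,fy=f,interpolation=cv2.INTER_CUBIC)
    for i in range(0,w,10):
        cv2.line(c,(int(i*f),0),(int(i*f),5 if (i+x0)%50 else 14),(0,255,255),1)
    for i in range(0,h,10):
        cv2.line(c,(0,int(i*f)),(5 if (i+y0)%50 else 14,int(i*f)),(0,255,255),1)
    cv2.imwrite(name,c)
def proj(p,X):
    E=p["extrinsics"];X=np.atleast_2d(X)
    c=(X-E[:3,3])@E[:3,:3]
    f=192/np.tan(np.radians(p["vertical_fov"]/2))
    return np.c_[p["cx"]+f*c[:,0]/-c[:,2],p["cy"]-f*c[:,1]/-c[:,2]]
def ray(p,u,v):
    E=p["extrinsics"];f=192/np.tan(np.radians(p["vertical_fov"]/2))
    d=np.array([(u-p["cx"])/f,-(v-p["cy"])/f,-1.]);return E[:3,3],E[:3,:3]@d
def onz(p,u,v,z):
    o,d=ray(p,u,v);return o+d*(z-o[2])/d[2]
def tri(obs):
    A=np.zeros((3,3));b=np.zeros(3)
    for p,u,v in obs:
        o,d=ray(p,u,v);d=d/np.linalg.norm(d);M=np.eye(3)-np.outer(d,d);A+=M;b+=M@o
    X=np.linalg.solve(A,b);return X
E
python3 - <<'E'
from h import *
s=cv2.imread("pics/scene0.png");t=cv2.imread("pics/top0.png")
crop(s,180,220,90,90,6.6,"pics/c_s_hook.png")
crop(t,170,170,90,80,6.6,"pics/c_t_hook.png")
crop(s,260,130,95,95,6.3,"pics/c_s_box.png")
crop(t,285,165,100,80,7,"pics/c_t_box.png")
E
```

```text
(no output)
```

View pics/c_s_hook.png

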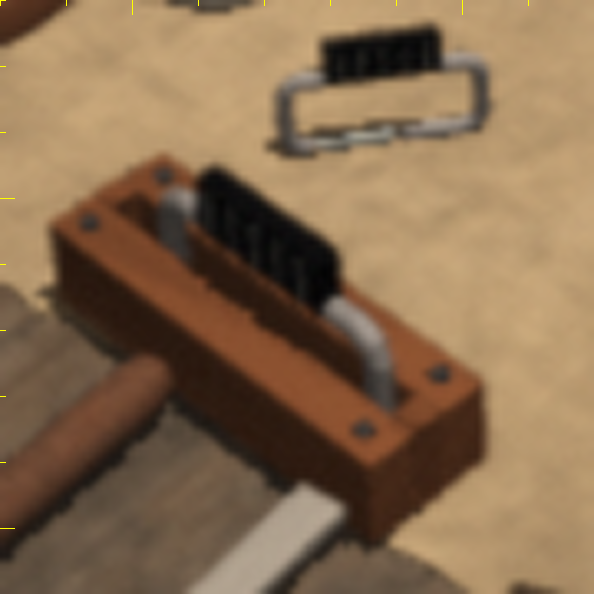

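View pics/c_t_hook.png

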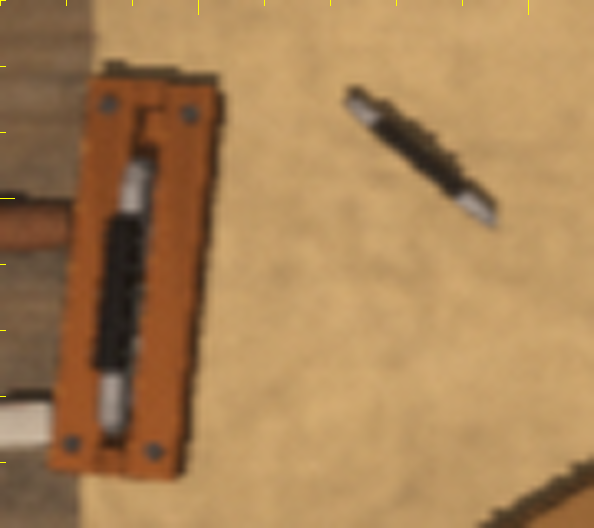

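View pics/c_s_box.png

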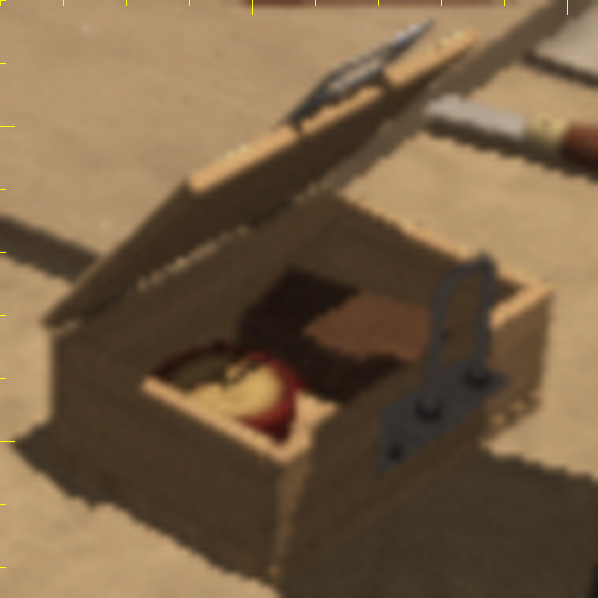

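View pics/c_t_box.png

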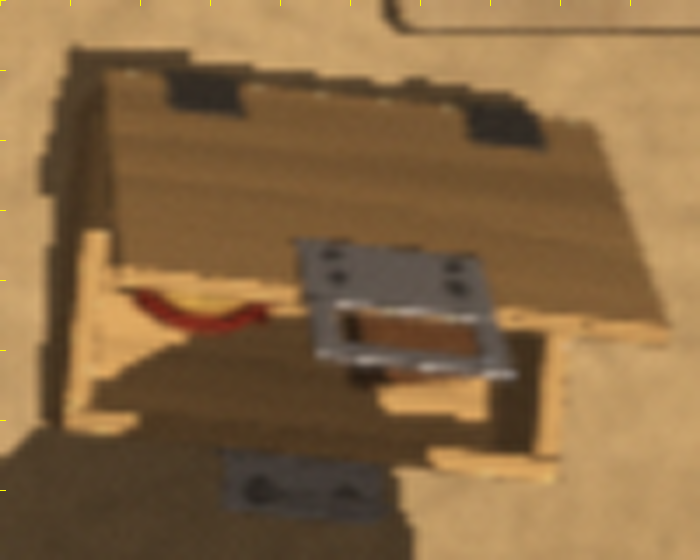

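Confirmed: the hook in the block is clearly larger. It is about 120 mm long, against roughly 80 mm for the loose decoy. Next I'll measure.

Run:
```python
from h import *
S=pickle.load(open("scene0.pkl","rb"));T=pickle.load(open("top0.pkl","rb"))
np.set_printoptions(precision=1,suppress=True)
def sc(x,y,x0=260,y0=130,f=6.3):return x0+x/f-.5+.5/f,y0+y/f-.5+.5/f
def tc(x,y): return sc(x,y,285,165,7)
def sh(x,y): return sc(x,y,180,220,6.6)
def th(x,y): return sc(x,y,170,170,6.6)
for n,a,b in [("boxFL",sc(285,460),tc(65,430)),("boxFR",sc(550,290),tc(557,478)),
  ("hingeL",sc(50,325),tc(105,72)),("lidFL",sc(190,185),tc(118,280)),("lidFR",sc(475,35),tc(665,332)),
  ("hookhigh grip end A top",sh(213,172),th(126,215)),("grip end B",sh(330,250),th(110,370)),
  ("screwA",sh(163,175),th(190,115)),("screwB",sh(89,222),th(108,103)),("screwC",sh(440,374),th(154,452)),("screwD",sh(363,429),th(72,443))]:
    X=tri([(S,*a),(T,*b)]); 
    print(n,X,"res",np.linalg.norm(proj(S,X)-a),np.linalg.norm(proj(T,X)-b),"S@70/40",onz(S,*a,70),onz(S,*a,40),"T",onz(T,*b,70),onz(T,*b,40))
print("bar",onz(S,*sc(443,277),130),onz(S,*sc(488,260),130))
t=cv2.imread("pics/top0.png");c=t[195:255,290:370].astype(float);c=np.clip(c*3,0,255).astype(np.uint8)
cv2.imwrite("pics/staple_t.png",cv2.resize(c,None,fx=9,fy=9,interpolation=cv2.INTER_CUBIC))
```

```text
boxFL [469.6 -81.8  71.3] res 0.11619240569406757 0.1122267382592725 S@70/40 [470.3 -83.5  70. ] [ 493.2 -119.2   40. ] T [469.8 -81.8  70. ] [469.2 -85.4  40. ]
boxFR [ 454.4 -280.3   67.5] res 0.15344281145664915 0.16365495224745974 S@70/40 [ 452.9 -276.2   70. ] [ 475.  -320.5   40. ] T [ 454.1 -279.8   70. ] [ 453.1 -289.1   40. ]
hingeL [612.6 -96.6  74.9] res 0.5442938694922358 0.5599023831305304 S@70/40 [ 616.1 -103.5   70. ] [ 645.5 -140.1   40. ] T [614.4 -96.2  70. ] [ 618.  -100.3   40. ]
lidFL [526.5 -85.8 184.4] res 0.25676630768278896 0.2696731208887744 S@70/40 [ 643.6 -249.6   70. ] [ 674.2 -292.7   40. ] T [ 530.4 -102.4   70. ] [ 531.5 -106.7   40. ]
lidFR [ 510.9 -284.1  181.8] res 0.07340373388910734 0.08530279721840106 S@70/40 [ 621.  -483.5   70. ] [ 650.5 -537.    40. ] T [ 513.5 -323.4   70. ] [ 514.2 -334.    40. ]
hookhigh grip end A top [529.9 212.   82.9] res 0.5066897577885703 0.42593267962284004 S@70/40 [540.1 201.4  70. ] [566.1 178.3  40. ] T [531.3 214.9  70. ] [532.5 219.7  40. ]
grip end B [466.1 217.2  86.8] res 0.1718057375540175 0.13965197323053186 S@70/40 [479.5 204.6  70. ] [502.8 181.7  40. ] T [465.4 219.8  70. ] [464.7 224.8  40. ]
screwA [577.1 192.9  42.2] res 0.17338298814102365 0.14821084502818196 S@70/40 [552.8 214.   70. ] [579.4 191.5  40. ] T [574.5 188.8  70. ] [576.9 192.9  40. ]
screwB [581.  228.3  41.3] res 0.247112823521021 0.20730243417149294 S@70/40 [555.  248.1  70. ] [581.6 227.1  40. ] T [579.  223.9  70. ] [581.5 229.   40. ]
screwC [429.6 204.4  41.7] res 0.018987521469682852 0.015024438019759114 S@70/40 [410.6 225.2  70. ] [430.8 203.2  40. ] T [431.2 200.2  70. ] [429.5 204.7  40. ]
screwD [432.8 240.1  41.6] res 0.005453345376770345 0.004223474993400583 S@70/40 [413.5 259.6  70. ] [433.9 239.1  40. ] T [434.4 235.   70. ] [432.7 240.4  40. ]
bar [ 449.8 -167.8  130. ] [ 442.2 -192.3  130. ]
```

View pics/staple_t.png

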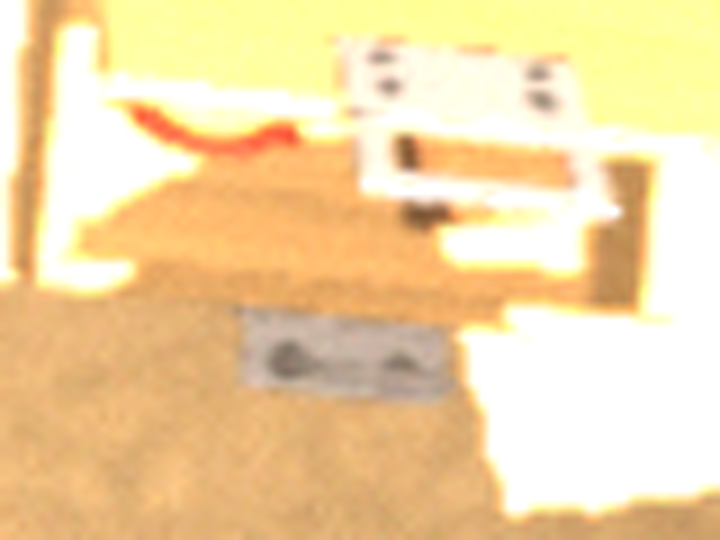

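Run:
```python
from h import *
S=pickle.load(open("scene0.pkl","rb"));T=pickle.load(open("top0.pkl","rb"))
np.set_printoptions(precision=1,suppress=True)
for X in [(241,-576,214),(446,-180,130),(450,-168,130),(446.7,-192,130)]: print(X,proj(S,X),proj(T,X))
t=cv2.imread("pics/top0.png");crop(t,340,150,172,234,2.5,"pics/c_t_r.png")
s=cv2.imread("pics/scene0.png");crop(s,330,80,182,200,2.9,"pics/c_s_r.png")
```

```text
(241, -576, 214) [[466.8 116.6]] [[505.7 326.6]]
(446, -180, 130) [[333.5 172.2]] [[333.6 236.2]]
(450, -168, 130) [[329.9 173.5]] [[329.1 234.6]]
(446.7, -192, 130) [[335.6 170.4]] [[338.1 236. ]]
```

View pics/c_t_r.png

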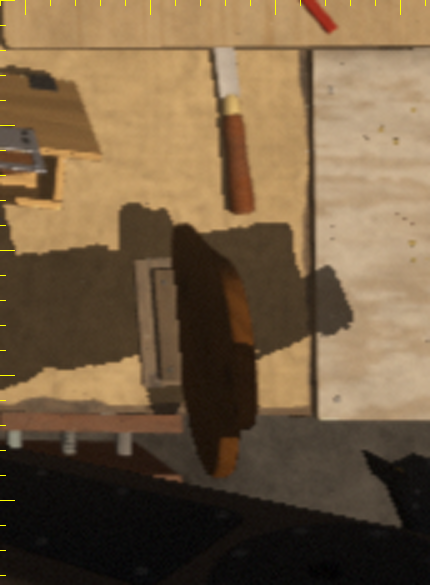

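View pics/c_s_r.png

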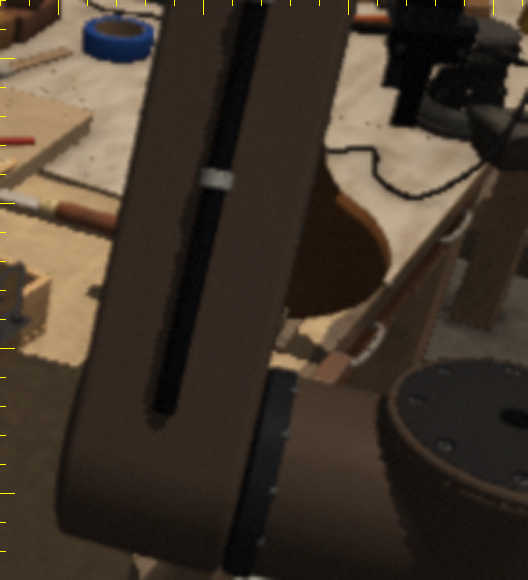

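>>> send_rows --plan "0 0 -45 0.12 0; 0 0 -45 0.12 0; 0 0 -45 0.12 0; 0 0 -45 0.115 0; 0 0 0 0 0"

```text
t: 1.3
eef_pos: [241.4, -575.9, 400.3]
tcp_rot: [-3.138, 0.001, -0.098]
ft_force: [0.2, 0.4, 0.2]
opening: 0.634
```

>>> send_rows --plan "28 -40 0 -0.02 0; 28 -40 0 0 0; 28 -40 0 0 0; 28 -40 0 0 0; 28 -40 0 0 0; 28 -40 0 0 0; 28 -40 0 0 0; 28 -40 0 0 0"

```text
t: 2.1
eef_pos: [492.2, -269.5, 396.8]
tcp_rot: [-3.138, 0.003, -0.08]
ft_force: [0.0, -1.6, 0.3]
opening: 0.012
```

>>> send_rows --plan "27 -43 0 0 0; 27 -43 0 0 0; 0 0 -3 0 0; 0 0 0 0 0"

```text
t: 2.5
eef_pos: [553.8, -183.7, 397.3]
tcp_rot: [-3.136, 0.005, -0.07]
ft_force: [0.2, 0.2, -0.0]
opening: 0.003
```

>>> send_rows --plan "0 4 -1 0.008 0; 0 0 50 0 0; 0 0 50 0 0; 0 0 50 0 0; 0 0 40 0 0; 0 0 0 0 0"

```text
t: 3.1
eef_pos: [549.3, -195.0, 205.1]
tcp_rot: [-3.139, 0.001, -0.087]
ft_force: [1.1, -0.8, 0.1]
opening: 0.004
```

Run:
```python
from cell import eyes
from h import *
for n,b in [("scene",(240,90,130,130)),("top",(280,150,130,100))]:
    p=eyes.read_camera(n); crop(p["image"][:,:,::-1],*b,4.5,f"pics/a_{n}.png")
```

```text
(no output)
```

View pics/a_scene.png

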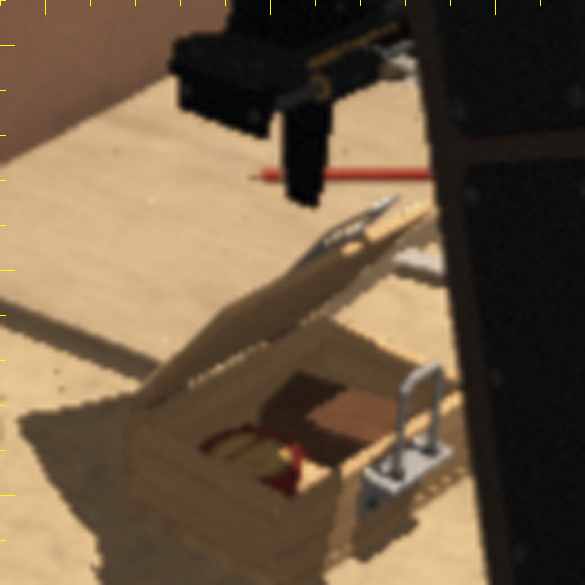

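View pics/a_top.png

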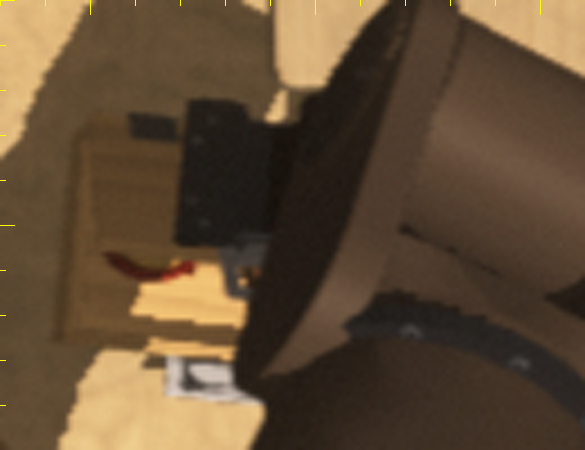

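>>> send_rows --plan "3 -5 20 -0.008 0; 0 0 18 0 0; 0 0 4 0 0; -4 0 4 0 0; -5 0 4 0 0; -5 0 5 0 0"

```text
t: 3.8
eef_pos: [546.2, -195.2, 167.8]
tcp_rot: [3.133, -0.027, -0.082]
ft_force: [0.7, 0.6, 1.6]
opening: 0.009
```

>>> send_rows --plan "-4 0 6 0 0; -4 0 6 0 0; -4 0 6 0 0; -4 0 6 0 0"

```text
t: 4.2
eef_pos: [529.7, -194.3, 143.0]
tcp_rot: [3.132, -0.029, -0.082]
ft_force: [0.5, -0.1, 1.0]
opening: 0.004
```

>>> send_rows --plan "-3 0 9 0 0; -3 0 9 0 0; -2 0 10 0 0; -2 0 10 0 0"

```text
t: 4.6
eef_pos: [519.5, -193.8, 101.4]
tcp_rot: [3.133, -0.028, -0.082]
ft_force: [-0.1, -0.3, 0.4]
opening: 0.004
```

Run:
```python
from cell import eyes
from h import *
for n,b in [("scene",(240,90,130,130))]:
    p=eyes.read_camera(n); crop(p["image"][:,:,::-1],*b,4.5,f"pics/b_{n}.png")
```

```text
(no output)
```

View pics/b_scene.png

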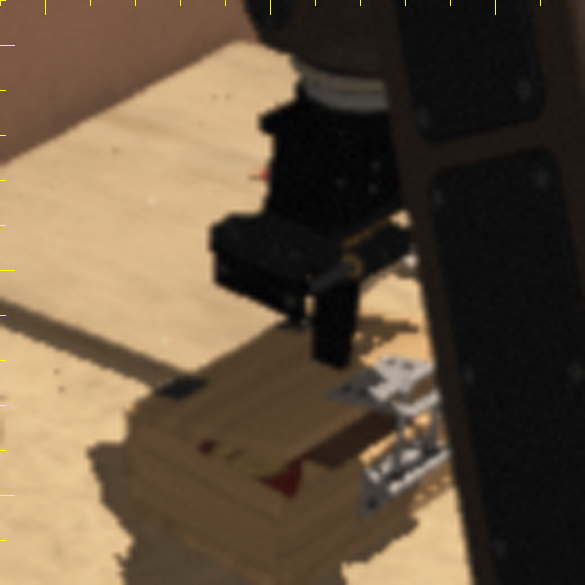

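>>> send_rows --plan "-3 0 7 0 0; -3 0 7 0 0; -3 0 5 0 0; -2 0 5 0 0; 0 0 4 0 0; 0 0 4 0 0"

```text
t: 5.25
eef_pos: [511.0, -193.0, 79.4]
tcp_rot: [3.129, -0.04, -0.081]
ft_force: [-16.8, 5.4, 52.6]
opening: 0.007
```

>>> send_rows --plan "0 0 -20 0 0; 0 0 -50 0 60; 0 -10 -50 0 60; 0 -40 -30 0 60; 0 -49 0 0 60; 0 -49 0 0 60; 0 -49 0 0 60; 0 -49 0 0 60"

```text
t: 6.05
eef_pos: [525.2, 56.4, 234.3]
tcp_rot: [3.128, -0.048, -0.09]
ft_force: [0.7, -0.2, -0.3]
opening: 0.54
```

Run:
```python
from cell import eyes
from h import *
for n,b in [("scene",(240,120,130,110)),("top",(280,150,130,110))]:
    p=eyes.read_camera(n); pickle.dump(p,open(n+"1.pkl","wb"));crop(p["image"][:,:,::-1],*b,6,f"pics/c1_{n}.png")
```

```text
(no output)
```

View pics/c1_scene.png

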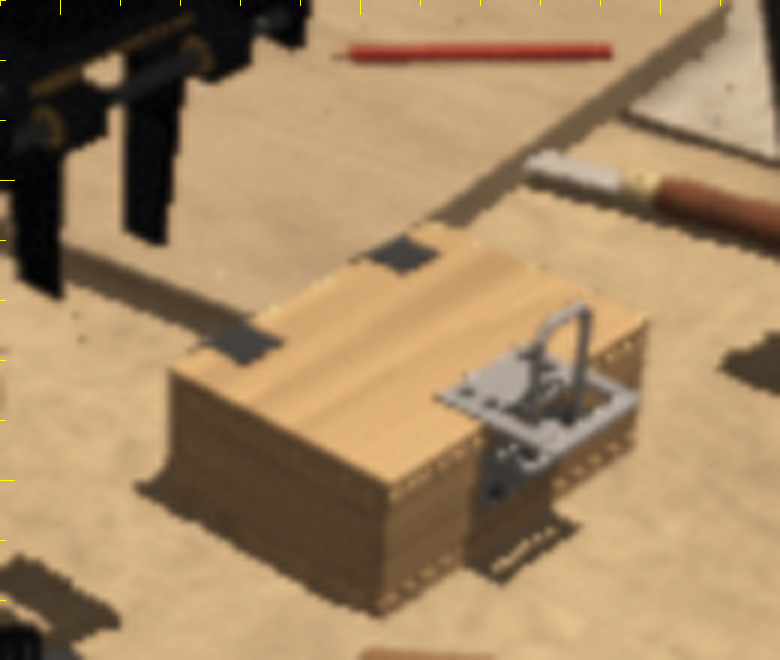

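View pics/c1_top.png

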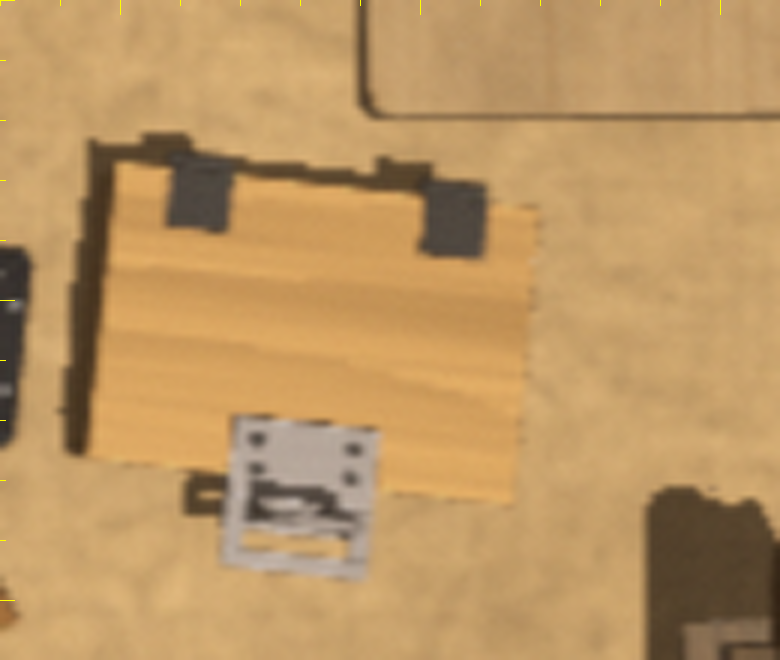

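Run:
```python
from h import *
S=pickle.load(open("scene1.pkl","rb"));T=pickle.load(open("top1.pkl","rb"))
crop(S["image"][:,:,::-1],310,160,45,45,16,"pics/d_s.png")
crop(T["image"][:,:,::-1],310,212,45,40,16,"pics/d_t.png")
```

```text
(no output)
```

View pics/d_s.png

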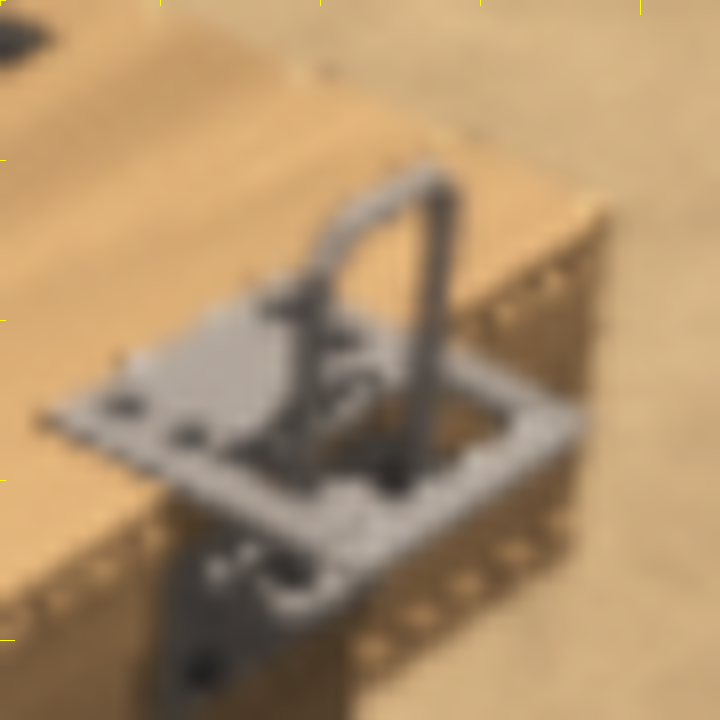

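View pics/d_t.png

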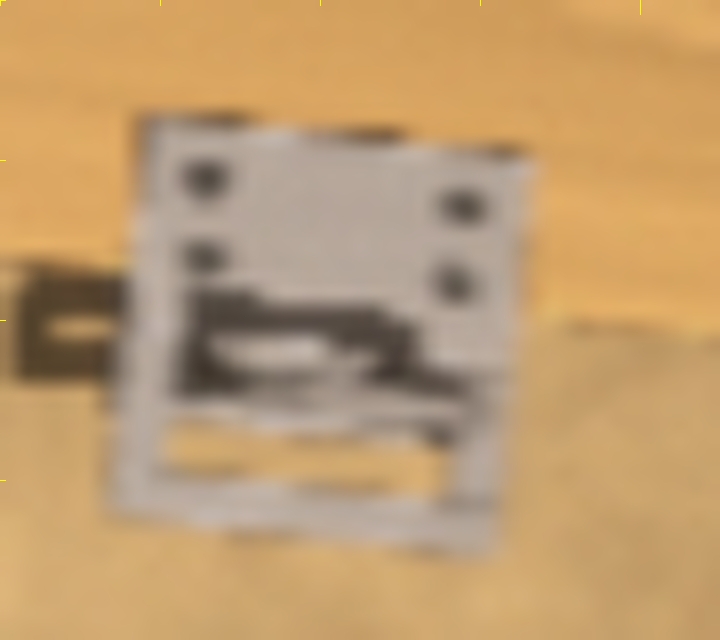

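Run:
```python
from h import *
S=pickle.load(open("scene1.pkl","rb"));T=pickle.load(open("top1.pkl","rb"))
c=np.array([446.,-180.,0]);a=-.078
bx=np.array([np.cos(a),np.sin(a),0]);by=np.array([-np.sin(a),np.cos(a),0])
def ov(c,name):
  out=[]
  for p,x0,y0,w,h in [(S,310,160,45,45),(T,310,212,45,40)]:
    im=cv2.resize(p["image"][y0:y0+h,x0:x0+w,::-1],None,fx=8,fy=8,interpolation=cv2.INTER_CUBIC)
    ys=[-18]*6+[-12,0,12]+[18]*6; zs=list(np.linspace(82,124,6))+[130]*3+list(np.linspace(124,82,6))
    uv=proj(p,[c+by*y+[0,0,z] for y,z in zip(ys,zs)])
    for u,v in uv: cv2.circle(im,(int((u-x0+.5)*8),int((v-y0+.5)*8)),2,(0,0,255),-1)
    if h<45: im=np.vstack([im,np.zeros((40,360,3),np.uint8)])
    out.append(im)
  cv2.imwrite(name,np.hstack(out))
ov(c,"pics/ov.png")
```

```text
(no output)
```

View pics/ov.png

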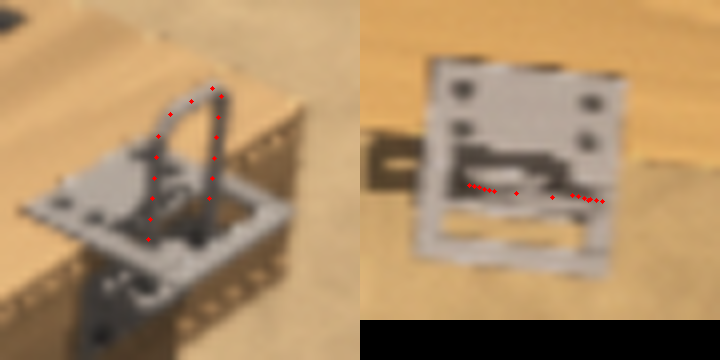

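```bash
cat >> h.py <<'E'
from scipy.spatial.transform import Rotation as Ro
def to(target,yaw=None):
    from cell import env
    s=env.state(); R=Ro.from_euler("xyz",s["tcp_rot"]).as_matrix()
    d=R.T@(np.array(target)-s["eef_pos"]); print("pos",np.round(s["eef_pos"],1),"rot",np.round(s["tcp_rot"],3),"tool delta",np.round(d,1),"norm",round(np.linalg.norm(d),1), "roll",None if yaw is None else round(s["tcp_rot"][2]-yaw,3),"world up10 in tool",np.round(R.T@[0,0,10],2),"ft",np.round(s["ft_force"],1),"op",round(s["opening"],3),"t",s["t"])
E
python3 - <<'E'
from h import *
S=pickle.load(open("scene0.pkl","rb"));T=pickle.load(open("top0.pkl","rb"))
np.set_printoptions(precision=1,suppress=True)
th=lambda x,y:(170+x/6.6-.42,170+y/6.6-.42)
sh=lambda x,y:(180+x/6.6-.42,220+y/6.6-.42)
print(onz(T,*th(126,212),90),onz(T,*th(112,372),90))
def ov(c,a,name):
  bx=np.array([np.cos(a),np.sin(a),0]);by=np.array([-np.sin(a),np.cos(a),0]);out=[]
  for p,x0,y0,w,h in [(S,182,235,65,65),(T,165,175,50,70)]:
    f=6
    im=cv2.resize(p["image"][y0:y0+h,x0:x0+w,::-1],None,fx=f,fy=f,interpolation=cv2.INTER_CUBIC)
    P=[c+bx*i*33+by*j*6+np.array([0,0,k*14]) for k in(-1,1) for i,j in((-1,-1),(-1,1),(1,1),(1,-1))]
    uv=[(int((u-x0+.5)*f),int((v-y0+.5)*f)) for u,v in proj(p,P)]
    for i in range(4):
        for A,B in ((i,(i+1)%4),(i+4,(i+1)%4+4),(i,i+4)): cv2.line(im,uv[A],uv[B],(0,255,255),1)
    out.append(cv2.resize(im,(int(im.shape[1]*420/im.shape[0]),420)))
  cv2.imwrite(name,np.hstack(out))
ov(np.array([498,216.5,76.]),-.079,"pics/ovh.png")
to([499,217,200],-.078)
E
```

```text
[531.8 211.6  90. ] [465.1 215.6  90. ]
pos [525.2  59.4 234.1] rot [ 3.1 -0.  -0.1] tool delta [ -41.  -155.2   30.2] norm 163.4 roll -0.007 world up10 in tool [  0.5   0.1 -10. ] ft [ 0.3 -0.6 -0.5] op 0.606 t 6.15
```

View pics/ovh.png

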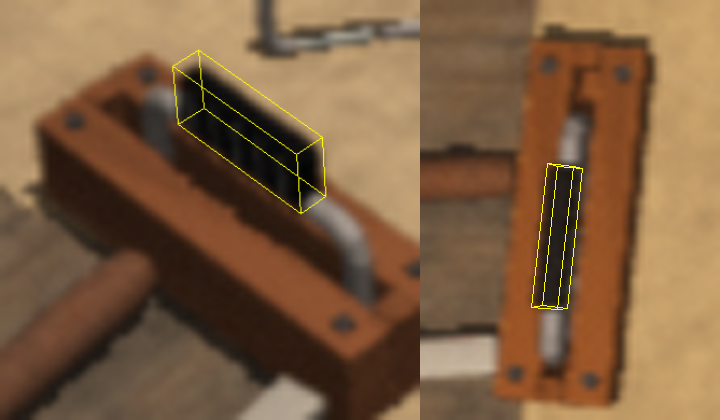

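>>> send_rows --plan "-10 -39 7 -0.007 60; -10 -39 7 0 60; -10 -39 8 0 60; -10 -39 8 0 60; 0 0 0 0 60"

```text
t: 6.65
eef_pos: [498.6, 221.4, 198.0]
tcp_rot: [3.128, -0.049, -0.078]
ft_force: [0.2, -0.5, -0.3]
opening: 0.63
```

Run:
```python
from h import *
to([499,215,58],-.078)
```

```text
pos [498.6 221.4 198. ] rot [ 3.128 -0.049 -0.078] tool delta [ -6.    4.5 140. ] norm 140.2 roll -0.0 world up10 in tool [ 0.49  0.13 -9.99] ft [ 0.2 -0.5 -0.3] op 0.63 t 6.65
```

>>> send_rows --plan "-2 2 45 0 60; -2 2 45 0 60; -1 0 25 0 60; -1 0 15 0 60; 0 0 8 0 60; 0 0 0 0 60"

```text
t: 7.25
eef_pos: [501.0, 211.7, 55.9]
tcp_rot: [3.129, -0.053, -0.078]
ft_force: [-0.6, 0.2, -0.7]
opening: 0.632
```

Run:
```python
from h import *
from cell import eyes
to([499,215,58],-.078)
p=eyes.read_camera("scene"); crop(p["image"][:,:,::-1],160,190,110,110,5.4,"pics/g_s.png")
p=eyes.read_camera("top"); crop(p["image"][:,:,::-1],160,160,90,90,5.4,"pics/g_t.png")
```

```text
pos [501.  211.7  55.9] rot [ 3.129 -0.053 -0.078] tool delta [-2.1 -3.1 -2.2] norm 4.4 roll 0.0 world up10 in tool [ 0.53  0.13 -9.99] ft [-0.6  0.2 -0.7] op 0.632 t 7.25
```

View pics/g_s.png

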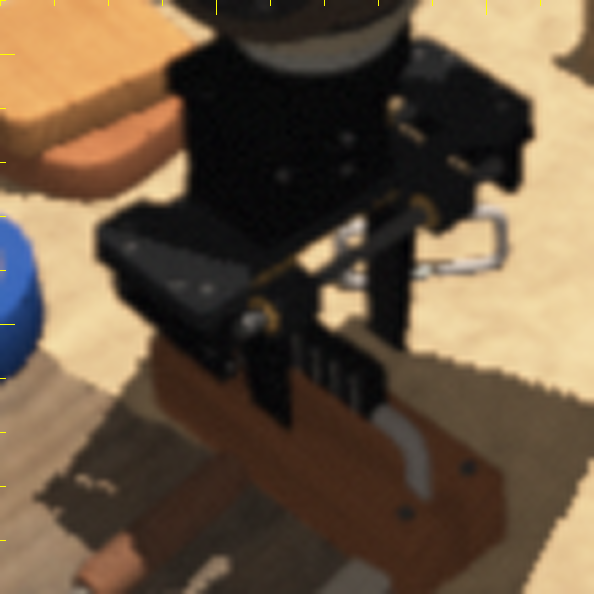

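Fingers straddle the grip. I'll fine-centre and close.

>>> send_rows --plan "-2 -3 -2 0 40; 0 0 0 0 20; 0 0 0 0 5; 0 0 0 0 5; 0 0 0 0 5; 0 0 0 0 5"

```text
t: 7.95
eef_pos: [500.9, 216.1, 62.7]
tcp_rot: [3.132, -0.061, -0.077]
ft_force: [-0.3, -1.1, -1.0]
opening: 0.182
```

Run:
```python
from h import *
to([499,215,58],-.078)
```

```text
pos [500.9 216.1  62.7] rot [ 3.132 -0.061 -0.077] tool delta [-2.1  1.2  4.6] norm 5.2 roll 0.001 world up10 in tool [ 0.61  0.1  -9.98] ft [-0.3 -1.1 -1. ] op 0.182 t 7.95
```

>>> send_rows --plan "-1 0 3 0 5; 0 0 0 0 5; 0 0 0 0 5; 0 0 0 0 5"

```text
t: 8.35
eef_pos: [500.9, 216.8, 60.9]
tcp_rot: [3.134, -0.064, -0.077]
ft_force: [-0.7, 0.3, 3.3]
opening: 0.124
```

>>> send_rows --plan "0.6 0 -10 0 5; 1 0 -15 0 5; 2 0 -30 0 5; 3 0 -45 0 5; 3 0 -45 0 5; 0 0 0 0 5"

```text
t: 8.95
eef_pos: [500.1, 217.4, 211.5]
tcp_rot: [3.131, -0.057, -0.077]
ft_force: [-0.1, 0.7, -1.8]
opening: 0.126
```

Run:
```python
from h import *
from cell import eyes
to([446,-180,230],-.078)
p=eyes.read_camera("scene"); pickle.dump(p,open("scene2.pkl","wb"));crop(p["image"][:,:,::-1],160,160,110,130,4.5,"pics/l_s.png")
p=eyes.read_camera("top"); pickle.dump(p,open("top2.pkl","wb"));crop(p["image"][:,:,::-1],150,160,100,90,5.4,"pics/l_t.png")
```

```text
pos [500.1 217.4 211.5] rot [ 3.131 -0.057 -0.077] tool delta [-22.  400.6 -15.7] norm 401.5 roll 0.001 world up10 in tool [ 0.57  0.1  -9.98] ft [-0.1  0.7 -1.8] op 0.126 t 8.95
```

View pics/l_s.png

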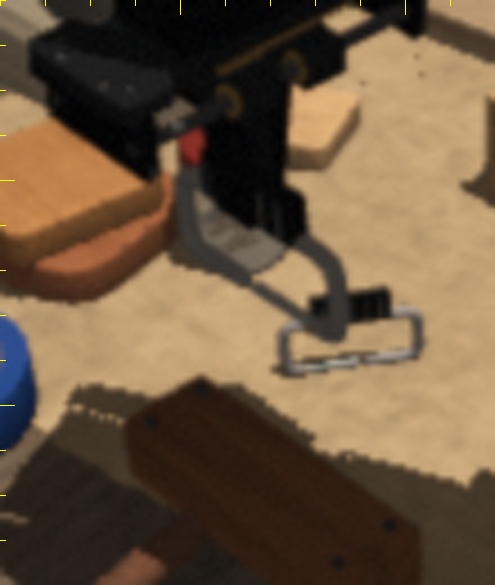

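View pics/l_t.png

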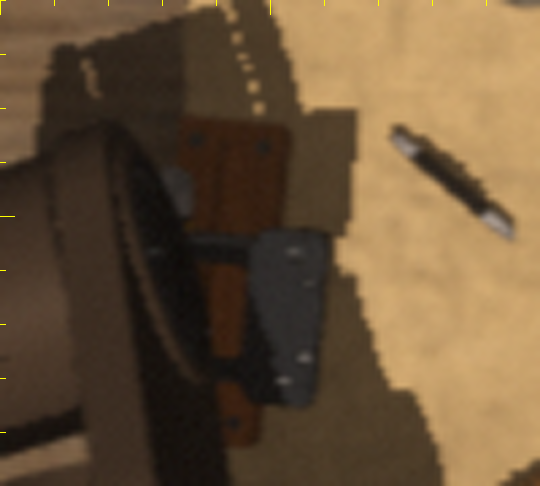

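```bash
cat > ovl.py <<'E'
from h import *
def ovhook(p,c,name,box,f,yaw=-.078,pitch=0.):
  x0,y0,w,h=box
  im=cv2.resize(p["image"][y0:y0+h,x0:x0+w,::-1],None,fx=f,fy=f,interpolation=cv2.INTER_CUBIC)
  R=Ro.from_euler("xyz",[0,pitch,yaw]).as_matrix()
  def ln(P,col):
    uv=[(int((u-x0+.5)*f),int((v-y0+.5)*f)) for u,v in proj(p,[np.array(c)+R@np.array(q) for q in P])]
    cv2.polylines(im,[np.array(uv)],True,col,1)
  ln([(-60,0,-10),(60,0,-10),(60,0,-66),(-60,0,-66)],(0,255,255))
  ln([(-33,0,-14),(33,0,-14),(33,0,14),(-33,0,14)],(0,255,0))
  cv2.imwrite(name,im)
E
python3 - <<'E'
from ovl import *
S=pickle.load(open("scene2.pkl","rb"))
ovhook(S,[497.5,216.5,226.6],"pics/ovl.png",(180,180,70,70),8)
E
```

```text
(no output)
```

View pics/ovl.png

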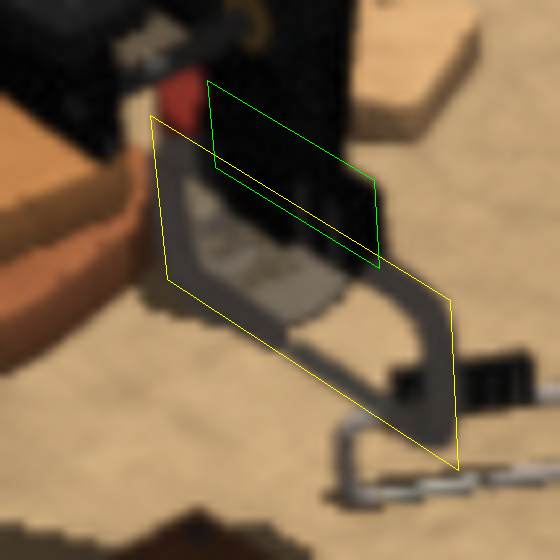

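>>> send_rows --plan "-1 20 -10 0 5; -2 35 -10 0 5; -2 45 0 0 5; -2 45 0 0 5; -2 45 0 0 5; -2 45 0 0 5; -2 45 0 0 5; -2 40 0 0 5"

```text
t: 9.85
eef_pos: [450.4, -107.7, 218.9]
tcp_rot: [3.128, -0.029, -0.069]
ft_force: [0.3, 0.1, -1.4]
opening: 0.126
```

Run:
```python
from h import *
to([449.6,-179.6,230],-.078)
```

```text
pos [ 450.4 -107.7  218.9] rot [ 3.128 -0.029 -0.069] tool delta [  4.5  72.  -10. ] norm 72.8 roll 0.009 world up10 in tool [  0.29   0.13 -10.  ] ft [ 0.3  0.1 -1.4] op 0.126 t 9.85
```

>>> send_rows --plan "1 35 -6 0.009 5; 1 25 -5 0 5; 1 10 0 0 5; 0 0 0 0 5; 0 0 0 0 5"

```text
t: 10.35
eef_pos: [443.3, -182.5, 223.8]
tcp_rot: [3.134, -0.016, -0.086]
ft_force: [-0.2, 1.3, -2.5]
opening: 0.124
```

Run:
```python
from ovl import *
from cell import eyes,env
to([449.6,-179.6,200],-.078)
p=eyes.read_camera("scene"); pickle.dump(p,open("scene3.pkl","wb"));crop(p["image"][:,:,::-1],285,110,75,90,6.5,"pics/m_s.png")
q=eyes.read_camera("top"); pickle.dump(q,open("top3.pkl","wb"));crop(q["image"][:,:,::-1],280,180,90,90,6,"pics/m_t.png")
s=env.state();R=Ro.from_euler("xyz",s["tcp_rot"]).as_matrix()
R0=Ro.from_euler("xyz",[3.131,-.057,-.077]).as_matrix();off=R0.T@np.array([-2.6,-.9,15.1])
c=np.array(s["eef_pos"])+R@off; print(c, proj(p,c-[0,0,61]),"bar",proj(p,[445.5,-180.5,130]))
ovhook(p,c,"pics/m_o.png",(285,110,75,90),6.5,yaw=s["tcp_rot"][2],pitch=s["tcp_rot"][1]+.057)
```

```text
pos [ 443.3 -182.5  223.8] rot [ 3.134 -0.016 -0.086] tool delta [ 5.6 -3.6 23.9] norm 24.8 roll -0.008 world up10 in tool [  0.16   0.07 -10.  ] ft [-0.2  1.3 -2.5] op 0.124 t 10.35
[ 441.55099088 -183.18203433  239.39122338] [[337.17911994 156.82597221]] bar [[333.73455734 172.1941269 ]]
```

View pics/m_o.png

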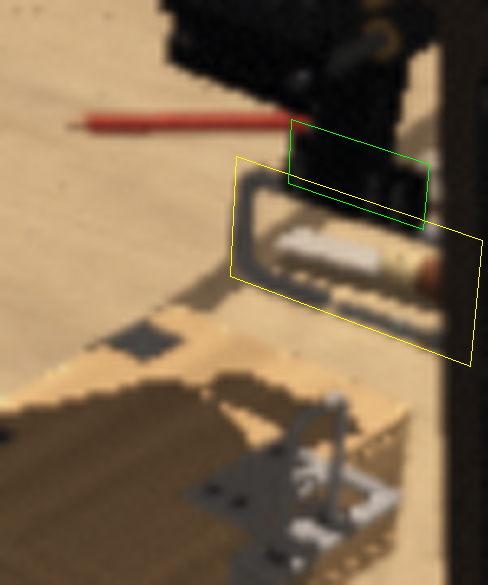

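View pics/m_t.png

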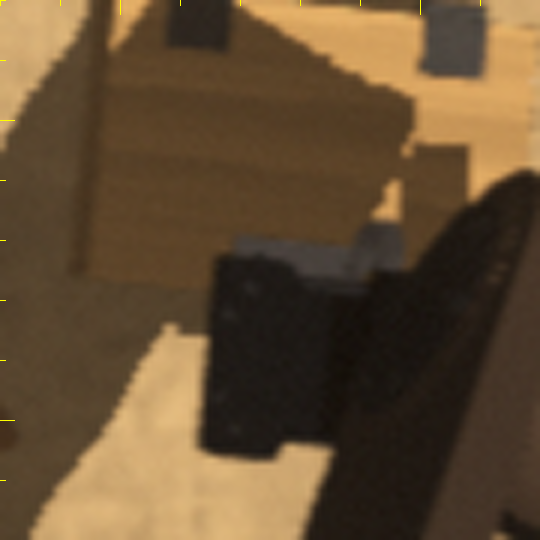

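>>> send_rows --plan "4 -2 12 -0.008 5; 3 -1 12 0 5; 0 0 4 0 5; 0 0 0 0 5"

```text
t: 10.85
eef_pos: [452.1, -176.9, 193.1]
tcp_rot: [3.135, -0.015, -0.072]
ft_force: [0.3, 0.7, -1.5]
opening: 0.127
```

```bash
cat > chk.py <<'E'
from ovl import *
from cell import eyes,env
import sys
s=env.state();R=Ro.from_euler("xyz",s["tcp_rot"]).as_matrix()
R0=Ro.from_euler("xyz",[3.131,-.057,-.077]).as_matrix();off=R0.T@np.array([-2.6,-.9,15.1]);offm=R0.T@np.array([-2.6,-.9,15.1-61])
c=np.array(s["eef_pos"])+R@off;m=np.array(s["eef_pos"])+R@offm
print("grip",np.round(c,1),"mouth",np.round(m,1),"need world",np.round(np.array([446.5,-180.5,130])-m,1)); to(s["eef_pos"],-.078)
if len(sys.argv)>1:
  p=eyes.read_camera("scene");pickle.dump(p,open("scene_last.pkl","wb"))
  crop(p["image"][:,:,::-1],285,110,75,90,6.5,f"pics/{sys.argv[1]}.png")
E
python3 chk.py n1
```

```text
grip [ 450.1 -177.9  208.3] mouth [ 447.6 -177.5  147.3] need world [ -1.1  -3.  -17.3]
pos [ 452.1 -176.9  193.1] rot [ 3.135 -0.015 -0.072] tool delta [0. 0. 0.] norm 0.0 roll 0.006 world up10 in tool [  0.15   0.07 -10.  ] ft [ 0.3  0.7 -1.5] op 0.127 t 10.85
```

View pics/n1.png

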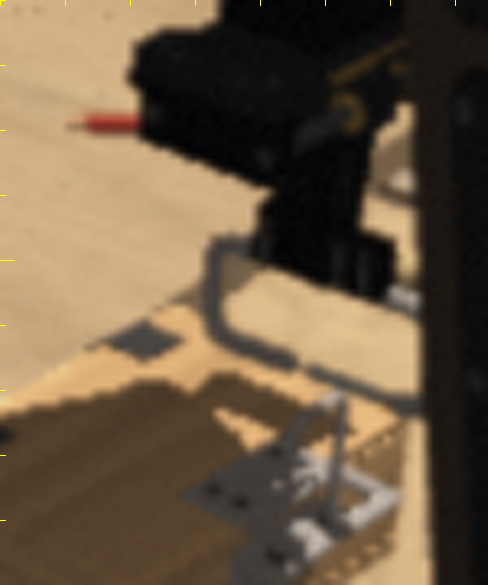

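>>> send_rows --plan "-1 2 6 0.006 5; 0 1 6 0 5; 0 0 6 0 5; 0 0 6 0 5; 0 0 5 0 5"

```text
t: 11.4
eef_pos: [452.0, -181.1, 163.5]
tcp_rot: [3.133, -0.019, -0.079]
ft_force: [0.9, -0.0, 2.1]
opening: 0.125
```

```bash
python3 chk.py n2
```

```text
grip [ 450.  -182.1  178.7] mouth [ 447.6 -181.8  117.7] need world [-1.1  1.3 12.3]
pos [ 452.  -181.1  163.5] rot [ 3.133 -0.019 -0.079] tool delta [0. 0. 0.] norm 0.0 roll -0.001 world up10 in tool [  0.19   0.08 -10.  ] ft [ 0.9 -0.   2.1] op 0.125 t 11.4
```

View pics/n2.png

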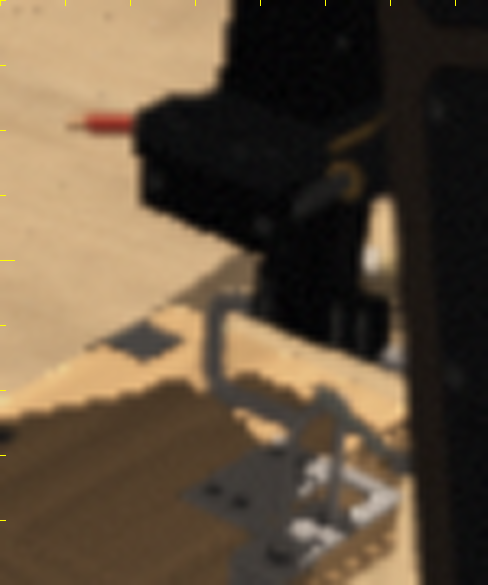

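>>> send_rows --plan "0 0 6 0 5; 0 0 6 0 5; 0 0 4 0 5; 0 0 3 0 5"

```text
t: 11.85
eef_pos: [451.3, -180.9, 142.0]
tcp_rot: [3.134, -0.016, -0.079]
ft_force: [0.2, 0.0, -2.7]
opening: 0.124
```

```bash
python3 chk.py n3
```

```text
grip [ 449.4 -181.9  157.2] mouth [ 446.9 -181.5   96.3] need world [-0.4  1.  33.7]
pos [ 451.3 -180.9  142. ] rot [ 3.134 -0.016 -0.079] tool delta [0. 0. 0.] norm 0.0 roll -0.001 world up10 in tool [  0.16   0.08 -10.  ] ft [ 0.2  0.  -2.7] op 0.124 t 11.85
```

View pics/n3.png

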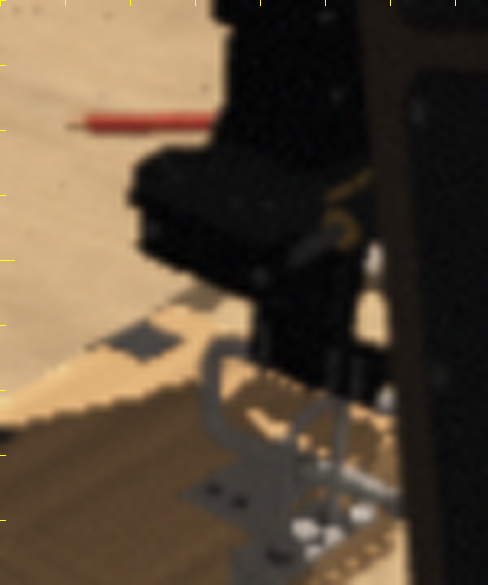

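>>> send_rows --plan "0 0 2 0 5; 0 0 1 0 5; 0 0 0 0 14; 0 0 0 0 20; 0 0 0 0 30; 0 0 0 0 45; 0 0 0 0 45"

```text
t: 12.6
eef_pos: [452.3, -181.2, 139.0]
tcp_rot: [3.133, -0.018, -0.079]
ft_force: [0.6, 0.3, -0.3]
opening: 0.405
```

```bash
python3 chk.py n4
```

```text
grip [ 450.3 -182.2  154.2] mouth [ 447.9 -181.9   93.3] need world [-1.4  1.4 36.7]
pos [ 452.3 -181.2  139. ] rot [ 3.133 -0.018 -0.079] tool delta [0. 0. 0.] norm 0.0 roll -0.001 world up10 in tool [  0.18   0.08 -10.  ] ft [ 0.6  0.3 -0.3] op 0.405 t 12.6
```

View pics/n4.png

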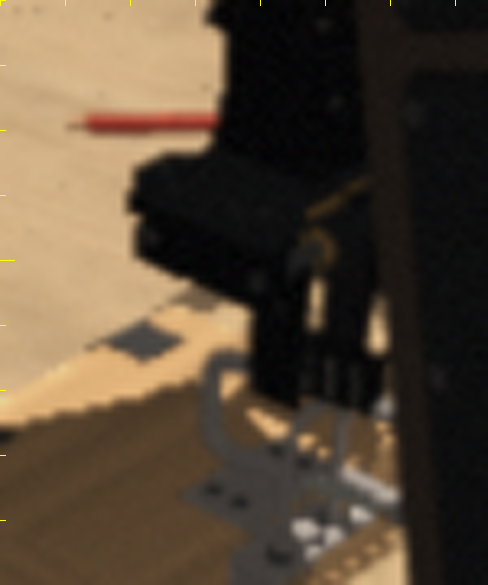

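>>> send_rows --plan "0 0 0 0 60; 0 0 0 0 60; 0 0 -10 0 60; 0 0 -25 0 60; 0 0 -40 0 60; 0 0 -45 0 60; 0 -45 -10 0 60; 0 -45 0 0 60"

```text
t: 13.45
eef_pos: [457.1, -91.8, 276.7]
tcp_rot: [3.134, -0.019, -0.086]
ft_force: [0.4, 0.3, -0.4]
opening: 0.63
```

>>> send_rows --plan "0 -45 0 0 60; 0 -45 0 0 60; 0 -45 0 0 60; 0 -45 0 0 60; 0 0 0 0 60; 0 0 0 0 60; 0 0 0 0 60; 0 0 0 0 60"

```text
t: 14.25
eef_pos: [471.4, 97.2, 282.1]
tcp_rot: [3.134, -0.027, -0.083]
ft_force: [-0.1, -0.1, 0.3]
opening: 0.632
```

Run:
```python
from cell import eyes,env
from h import *
p=eyes.read_camera("scene");crop(p["image"][:,:,::-1],285,130,75,80,7.4,"pics/f_s.png");cv2.imwrite("pics/f_full.png",p["image"][:,:,::-1])
q=eyes.read_camera("top");crop(q["image"][:,:,::-1],280,170,80,80,7,"pics/f_t.png");cv2.imwrite("pics/f_fullt.png",q["image"][:,:,::-1])
print(env.state()["t"],np.round(env.state()["eef_pos"]))
```

```text
14.35 [472.  97. 282.]
```

View pics/f_s.png

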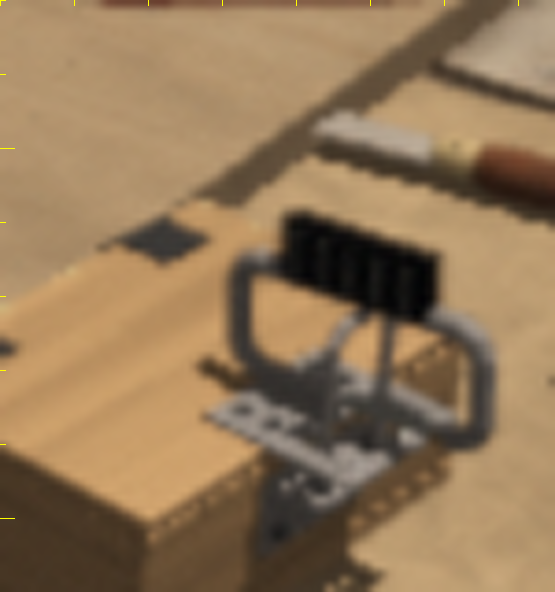

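View pics/f_t.png

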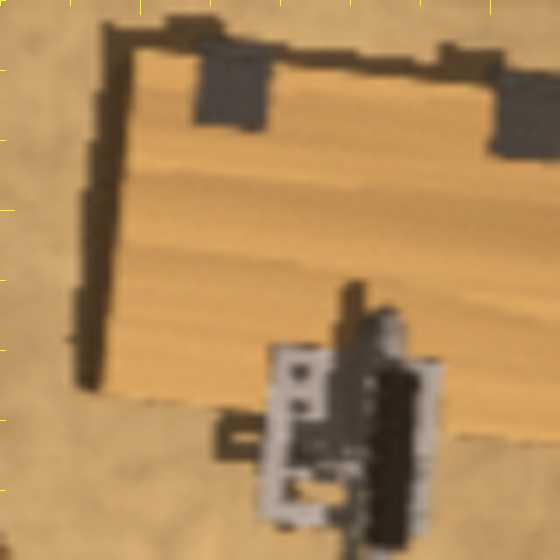

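View pics/f_full.png

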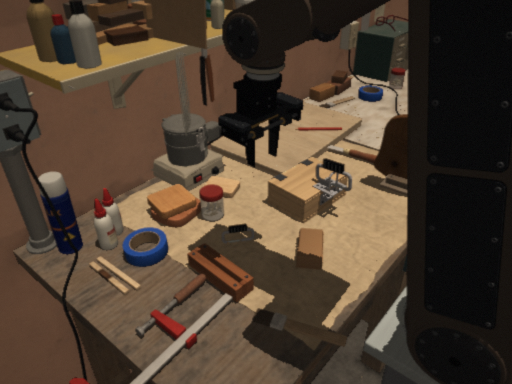

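View pics/f_fullt.png

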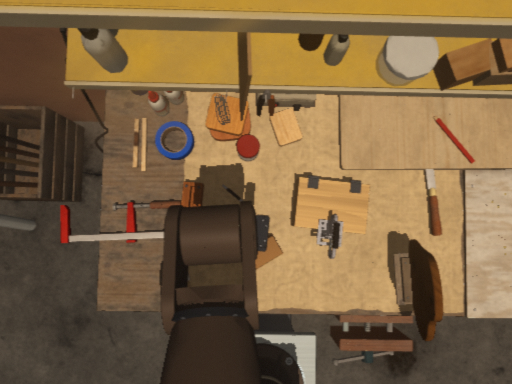

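>>> send_rows --plan "0 0 0 0 60; 0 0 0 0 60; 0 0 0 0 60; 0 0 0 0 60; 0 0 0 0 60"

```text
t: 14.85
eef_pos: [471.7, 95.1, 282.0]
tcp_rot: [3.134, -0.027, -0.087]
ft_force: [0.2, 0.3, -0.3]
opening: 0.633
```

Run:
```python
from cell import eyes,env
from h import *
a=cv2.imread("pics/f_full.png").astype(int)
p=eyes.read_camera("scene");im=p["image"][:,:,::-1];print(np.abs(im.astype(int)-a)[130:210,285:360].max())
c=np.clip(im.astype(float)*1.5,0,255).astype(np.uint8);crop(c,308,150,50,50,12,"pics/z.png")
```

```text
6
```

View pics/z.png

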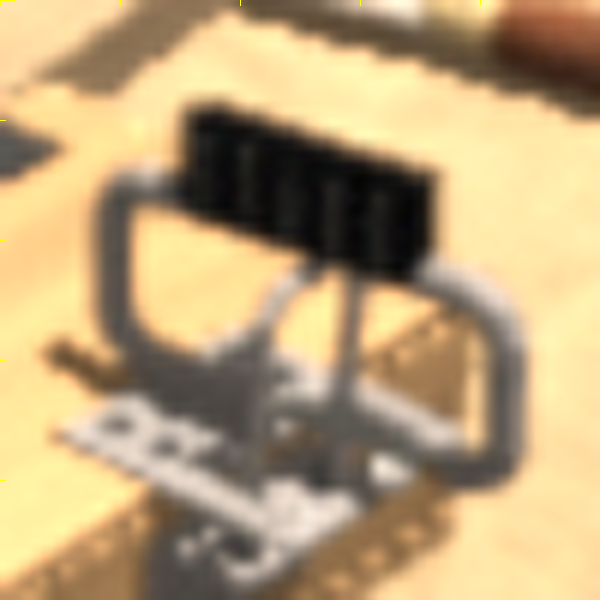

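The enlarged view shows the back bar resting on the staple bar at about (334,172) and the gate straight and shut, passing between the staple's legs. The hook is still: the largest pixel difference between two pictures is 6.

```bash
python3 -c "
from cell import job_done
print(job_done())"
```

```text
the job is handed in; nothing more can be done
None
```

The job is done and handed in at about 15 s of robot time. I pressed the lid shut, so its hasp plate dropped over the staple. I then lifted the larger hook out of its block, pressed it straight down onto the staple bar until the gate snapped shut, let go and backed away.

**Last checks:**
- **Lid:** the pictures show it fully closed, with the staple standing up through the plate's slot.
- **Gate:** the force rose to about 2 N as the gate opened, from about −1.5 N while the hook hung free. It fell back to −2.7 N once the bar was inside. The last picture shows the gate straight and shut, passing between the staple's legs below the bar.
- **Hook:** it hangs still on the bar, leaning a little to one side. Two pictures 0.5 s apart show no movement.
- **Other things:** the jar and the tape roll look unmoved in the pictures. The arm partly hid the sanding block in the last top view, but it looks unmoved in the scene view.

**Unplanned:**
- The press on the lid reached a wrist force of about 53 N through the fingertips. That is under the 120 N limit; the 40 N limit is for the arm and the gripper's body.
- The tool tilted by up to about 0.06 rad during the work. The hook was tilted about 0.04 rad when clipped, with no visible harm.

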